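# Grade mill balls over a bar screen

### The job

One of the two scoops on the bench holds a large and a small steel mill ball. Pick that scoop up by its handle with both balls in it, hold its lip low over the feed plate at the high end of the grading board and tip it so that the balls roll down the bars: the small one must end in the side tray, the large one in the end tray. Then stand the empty scoop upright on the bench.

Things in the scene. Friction and masses are not known exactly. Their poses are not given: they have to be found in the camera images.
- scoop: Aluminium open-fronted scoop holding the balls, 90 (x) x 68 x 45 mm, origin under its centre, z up. Open mouth at -x: lip at x -45, z 24. Floor falls 12 deg from lip to back, so balls stay in until tipped mouth-down past 12 deg (40 empties it); jerks spill them. Black handle bar along y, 12 mm thick in x, 16 high, middle at (0, 0, 75): pinch from above along x. An empty twin stands elsewhere.
- grader: Fixed board, 5 bars along x (24 mm gaps) falling 10 deg to -x. Origin on the bench, z up, mm. Feed plate x 60..130, y -63..63, bars at z 80..92, side walls 30 higher, back wall x 134, z 122. At x -80..60 the small ball drops between bars to a board and rolls to the side tray (y -107..-67, z 4); the large one rolls on into the end tray (x -134..-84, y -63..63, z 4), below the low end (bars z 55).
- large_ball: Bare steel ball, 32 mm diameter, 0.13 kg, lying in the scoop at the start. Origin: its centre.
- small_ball: Bare steel ball, 18 mm diameter, 0.024 kg, lying in the scoop at the start. Origin: its centre.

How it is judged:
On the way, in this order (a step that is already met when the one before it is completed fails the run):
1. the scoop is lifted with both balls in it (height (world z) of scoop above 0.04 m and distance between each of large_ball, small_ball and scoop below 0.06 m), for 0.2 s.
2. the scoop, held tipped and low over the feed end of the grading board, has let both balls out onto the board (distance between each of large_ball, small_ball and scoop above 0.06 m and angle between scoop's own z axis and vertical above 0.17 rad and x of scoop in the frame of grader between 0.03 and 0.25 m and y of scoop in the frame of grader between -0.08 and 0.08 m and z of scoop in the frame of grader between 0.05 and 0.21 m and x of large_ball in the frame of grader between -0.14 and 0.135 m and y of large_ball in the frame of grader between -0.112 and 0.068 m and z of large_ball in the frame of grader between 0 and 0.15 m and x of small_ball in the frame of grader between -0.14 and 0.135 m and y of small_ball in the frame of grader between -0.112 and 0.068 m and z of small_ball in the frame of grader between 0 and 0.15 m), for 0.1 s.
At the end, for the whole second after the job is handed in: The large ball lies at rest in the end tray and the small ball at rest in the side tray (anywhere on their floors); the scoop stands on the bench, upright within 10 degrees, its underside within 10 mm of the bench top, released and still (x of large_ball in the frame of grader between -0.136 and -0.082 m and y of large_ball in the frame of grader between -0.066 and 0.066 m and z of large_ball in the frame of grader between 0 and 0.04 m and x of small_ball in the frame of grader between -0.084 and 0.064 m and y of small_ball in the frame of grader between -0.112 and -0.055 m and z of small_ball in the frame of grader between 0 and 0.035 m and linear speed of each of large_ball, small_ball below 0.05 m/s and angle between scoop's own z axis and vertical below 0.17 rad and height (world z) of scoop between -0.01 and 0.01 m and linear speed of scoop below 0.02 m/s); the robot touches nothing.
It also fails if it takes over 58 s, if anything falls off the work surface, if the arm or the gripper's body presses on something with over 40 N, if the wrist force passes 120 N, or if a joint passes its speed limit or range.

### The arm

A 7-joint arm with a two-finger parallel gripper is mounted at the origin on the work surface. World frame = base frame: x ahead of the robot, y to its left, z up, the work surface at z = 0. Lengths are in m, angles in rad, forces in N, time in s.
With the tool pointing down it reaches from about 0.35 to 0.9 m from the base axis. Payload 8.1 kg.
Tool frame: the origin (TCP) lies where the fingers leave the gripper's body, on its centre line; the fingertips stand 66 mm ahead of it and the grasp point (between the pads) lies 47 mm ahead of it; z points along the fingers, y is the line along which they close (so a half turn about z gives the same grasp; the last joint's range is limited). The gripper opens to 92 mm and grips with 3 to 60 N. Pads are 19 mm wide; open, the fingers measure 130 mm over their backs; the gripper's body (75 mm by 190 mm) begins 47 mm behind the grasp point.
Start: joints at [1.199, 0.434, 0.025, 1.573, -0.012, 1.134, -0.075], TCP at [0.166, -0.603, 0.292] pointing down, gripper open.
Joint ranges: [-2.62, 2.62], [-0.44, 2.09], [-1.27, 1.32], [0.08, 2.57], [-1.32, 4.46], [0.12, 2], [-2.74, 2.74]. Speed limits (rad/s): [2.22, 2.22, 3.01, 3.01, 3.14, 3.14, 3.14].

### API

Orientations are given as a rotation vector (axis times angle).
In Python, from cell import arm gives the robot as it stands.
- The arm moves only by the tool send_rows, never from a script. Its argument "motion" is text: rows parted by semicolons, each of 7 numbers parted by spaces: the closure, from 0 (fully open) to 1 (shut), then the shift along the world's x, y, z in m, then the turn, a rotation vector about the world's x, y, z in degrees. A call has 1 to 5 rows; each row shifts and turns the commanded pose from where the row before left it; what a row does not reach is not made up. A row lasts 1/8 s, in which the tool goes at most 62.5 mm and 10.7 degrees, less where a joint would pass 70% of its speed; a pose out of reach is approached as far as the arm can. A call is refused whole if a number of a shift passes 0.0625 or a number of a turn 10.7, either way. A call with a gripper value outside its range is refused whole. The fingers move at their own pace and stop on an object; "force" is the grip in N (left out, the last holds). Time passes only in rows, so rows that do not move let the fingers close. It gives the time, the measured TCP pose, the force, the opening and the grip force at its end, in the units of the state.
- arm.observe(): the state, without advancing time (a new reading comes with each control period).
- arm.get_image(name): name is "scene" or "top"; returns (picture, depth): 420x560x3 uint8, blue, green, red; 420x560 float32, m along the optical axis (not along the pixel's ray), 0 where there is no reading.
- arm.camera_model(name): a dict with "fx", "fy", "cx", "cy" (pixels), "D" ([k1, k2, p1, p2, k3] as OpenCV has them; the pictures are not rectified), "view" (4x4, takes a point from world to camera coordinates). Camera axes: x right, y down, z forward; pixel columns grow to the right and rows downward; lengths in m; the calibration is good to about 2 mm. A picture is of the moment at which its call begins. camera_model takes no time and is no camera call.
- arm.sign_off(): hands the job in; it is judged then, once.
The state is a dict: "clock": time; "joints": joint angles; "dq": joint speeds; "joint_efforts": joint torques, N m; "position": TCP position; "ee_rot": TCP orientation; "force": force on the tool from outside, world axes, zero at the start; "ft_torque": the same for the moment, N m; "width": opening from 0.0 (shut) to 1.0 (fully open); "gripper_force": force on a finger pad.
Only numpy, scipy, OpenCV 4.12 (cv2) and the standard library are available. Lean on these libraries where they do the work, as an engineer would, in place of code of your own. Each camera call takes 0.05 s, during which the arm holds its last target. There are 200 camera calls.

## Working session

There is one attempt and no reset: what is moved stays moved. The work goes in short steps, Python scripts to look and compute and a tool call to move; the robot and the scene stay as the last step left them, time stands still between calls to the robot, and variables do not carry over. Pictures are saved under pics/ and viewed, at most 10 in all, crops included, and the job is handed in when it is done.

Besides the shell and the picture viewer there is one more tool, called by a JSON object that holds its "name" and its "arguments", one argument or row to a line. send_rows: Moves the arm, as the interface text tells. Its arguments: {"type":"object","properties":{"motion":{"type":"string"},"force":{"type":"number"}},"required":["motion"]}

```bash
mkdir -p pics; cat > h.py <<'E'
import numpy as np, cv2
from cell import arm
def grab(n):
    im,d=arm.get_image(n); return im,d
def pts(n,d):
    m=arm.camera_model(n);K=np.array([[m['fx'],0,m['cx']],[0,m['fy'],m['cy']],[0,0,1]])
    h,w=d.shape;u,v=np.meshgrid(np.arange(w),np.arange(h))
    r=cv2.undistortPoints(np.stack([u,v],-1).reshape(-1,1,2).astype(float),K,np.array(m['D'])).reshape(h,w,2)
    pc=np.dstack([r[...,0]*d,r[...,1]*d,d]); V=np.array(m['view'])
    P=(pc-V[:3,3])@V[:3,:3]; P[d<=0]=np.nan
    return P
E
python3 - <<'E'
from h import *
for n in('scene','top'):
    im,d=grab(n);cv2.imwrite(f'pics/{n}0.png',im);np.savez(f'{n}0.npz',im=im,d=d)
    V=np.array(arm.camera_model(n)['view']);print(n,-V[:3,:3].T@V[:3,3],V[2,:3],(d>0).mean())
s=arm.observe();print(s)
E
```

```text
scene [ 0.89074008 -0.60817731  0.86167753] [-0.3151401   0.60499744 -0.73120778] 0.9964243197278911
top [0.46831332 0.04727149 1.28485554] [ 0.03831295 -0.00151037 -0.99926465] 0.9957440476190477
{'clock': 0.1, 'joints': array([ 1.19940408,  0.43515767,  0.02498552,  1.57400239, -0.01163082,
        1.13401254, -0.075096  ]), 'dq': array([-0.00098652, -0.00140331,  0.00095177, -0.00269956, -0.00098747,
       -0.00119689,  0.00083994]), 'joint_efforts': array([ 3.55685013e-03, -6.69127464e+01,  9.88464430e-01, -3.15149403e+01,
       -6.04372378e-02,  3.74256622e-02,  1.54255480e-05]), 'position': array([ 0.16583987, -0.60221261,  0.29152225]), 'ee_rot': array([-3.11189123e+00, -4.20621078e-01,  4.68433693e-04]), 'force': array([-0.84607695, -0.27575858,  0.5219618 ]), 'ft_torque': array([-0.037107  , -0.0051429 ,  0.00457852]), 'gripper_force': 0.0, 'width': 1.001616967261327}
```

View pics/scene0.png

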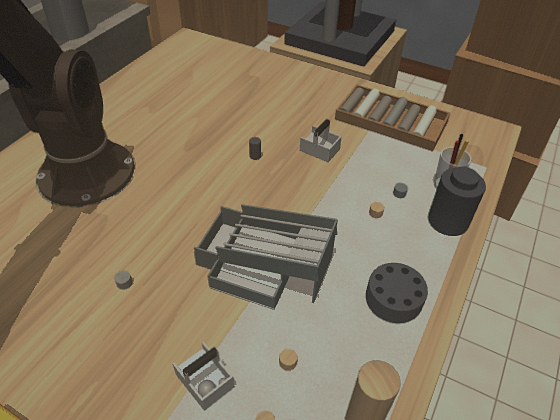

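View pics/top0.png

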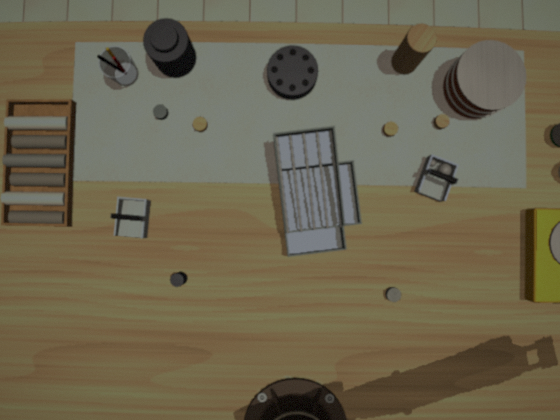

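The scoop with the balls is at top (437,178) and scene (205,375). The grader is at top (315,190), with its high end away from the robot. Next I'll measure both.

```bash
python3 - <<'E'
from h import *
cr=[]
for n,(u0,u1,v0,v1) in dict(top=(405,470,145,210),scene=(165,245,335,415)).items():
    z=np.load(f'{n}0.npz');im,d=z['im'],z['d'];P=pts(n,d)
    sub=im[v0:v1,u0:u1];cr.append(cv2.resize(sub,(400,400),interpolation=cv2.INTER_CUBIC))
    Q=P[v0:v1,u0:u1]; g=sub.max(2)
    m=(g<60)&(Q[...,2]>.06)&(Q[...,2]<.1)
    H=Q[m]; 
    print(n,'handle n',len(H),'med',np.nanmedian(H,0).round(4),'zmax',np.percentile(H[:,2],[5,50,95]).round(4))
    print(' rect',cv2.minAreaRect(H[:,:2].astype(np.float32)*1000))
    m=(Q[...,2]>.012)&(Q[...,2]<.06)
    B=Q[m]; print(' body',cv2.minAreaRect(B[:,:2].astype(np.float32)*1000),np.percentile(B[:,2],[50,95]).round(3))
cv2.imwrite('pics/crop1.png',np.hstack(cr))
for n,(u0,u1,v0,v1) in dict(top=(265,370,115,265),scene=(185,350,195,310)).items():
    z=np.load(f'{n}0.npz');im,d=z['im'],z['d'];P=pts(n,d)[v0:v1,u0:u1]
    B=P[(P[...,2]>.02)&(P[...,2]<.14)]; print(n,'grader all',cv2.minAreaRect(B[:,:2].astype(np.float32)*1000),np.percentile(B[:,2],[99]))
    B=P[(P[...,2]>.105)&(P[...,2]<.14)]; print(' back wall top',len(B),cv2.minAreaRect(B[:,:2].astype(np.float32)*1000),np.percentile(B[:,2],[50,99]))
    # clean up with corners
    print(' box',cv2.boxPoints(cv2.minAreaRect(B[:,:2].astype(np.float32)*1000)).round())
    B=P[(P[...,2]>.05)&(P[...,2]<.14)]; r=cv2.minAreaRect(B[:,:2].astype(np.float32)*1000);print(' walls',r,cv2.boxPoints(r).round())
E
```

```text
top handle n 164 med [ 0.5957 -0.3177  0.0822] zmax [0.0754 0.0822 0.0862]
 rect ((596.7021484375, -317.0719299316406), (67.28327178955078, 13.041378021240234), 70.07727813720703)
 body ((596.5634155273438, -318.48809814453125), (70.36766052246094, 90.35910034179688), 70.66014862060547) [0.025 0.046]
scene handle n 316 med [ 0.5987 -0.3243  0.0809] zmax [0.0718 0.0809 0.084 ]
 rect ((597.5240478515625, -322.8551940917969), (66.1573486328125, 12.01923656463623), 69.86488342285156)
 body ((597.0528564453125, -321.6854248046875), (68.81570434570312, 93.7654037475586), 69.9036636352539) [0.026 0.045]
top grader all ((557.1019897460938, -42.42034149169922), (272.75579833984375, 176.2267303466797), 7.776474952697754) [0.12328057]
 back wall top 388 ((622.0206909179688, -11.566398620605469), (135.82882690429688, 132.43238830566406), 8.0314302444458) [0.11646546 0.1263592 ]
 box [[546.  45.]
 [564. -87.]
 [699. -68.]
 [680.  63.]]
 walls ((555.861083984375, -20.452232360839844), (269.2718505859375, 132.3046112060547), 7.784515857696533) [[ 414.   27.]
 [ 431. -104.]
 [ 698.  -68.]
 [ 680.   63.]]
scene grader all ((557.6025390625, -45.641197204589844), (276.3658752441406, 182.8818359375), 7.50763463973999) [0.12087046]
 back wall top 565 ((630.0138549804688, -13.1995849609375), (117.93462371826172, 137.5263671875), 7.318131923675537) [0.11332424 0.12284047]
 box [[563.  47.]
 [580. -89.]
 [697. -74.]
 [680.  63.]]
 walls ((555.7689208984375, -23.43004608154297), (273.53631591796875, 139.05499267578125), 7.804920196533203) [[ 411.   27.]
 [ 430. -111.]
 [ 701.  -74.]
 [ 682.   64.]]
```

View pics/crop1.png

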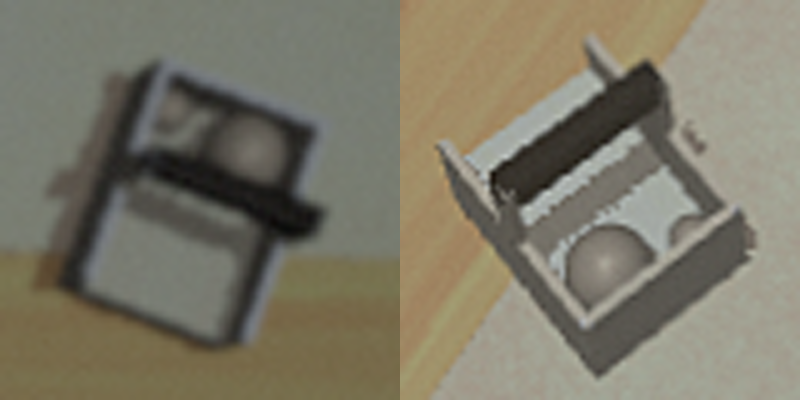

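The top view shows the balls at the scoop's far (+x) end, with the mouth towards the robot. The two views agree:

| Item | Centre (m) | Yaw | Check |
|---|---|---|---|
| Scoop | (0.597, -0.320) | -20° | Handle top z 0.082, expected 0.083 |
| Grader | (0.556, -0.022) | 7.8° | Wall footprint 269 x 132 mm, as given |

Next I move above the handle.

{"name": "send_rows", "arguments": {
  "motion": "0 0.043 0.028 0 0 0 5.5;0 0.043 0.028 0 0 0 5.5;0 0.043 0.028 0 0 0 5.5;0 0.043 0.028 0 0 0 5.5;0 0.043 0.028 0 0 0 5.5"
}}

```text
clock: 0.72
position: [0.382, -0.4614, 0.292]
ee_rot: [-2.922, -1.153, 0.0]
force: [0.3, -0.6, -0.1]
width: 0.999
gripper_force: 0.0
```

{"name": "send_rows", "arguments": {
  "motion": "0 0.043 0.028 0 0 0 5.5;0 0.043 0.028 0 0 0 5.5;0 0.043 0.028 0 0 0 5.5;0 0.043 0.028 -0.03 0 0 5.5;0 0.043 0.028 -0.03 0 0 5"
}}

```text
clock: 1.35
position: [0.5972, -0.3218, 0.2315]
ee_rot: [2.572, 1.803, 0.0]
force: [0.3, -0.2, 0.4]
width: 1.001
gripper_force: 0.0
```

{"name": "send_rows", "arguments": {
  "motion": "0 0 0 0 0 0 0;0 0 0 0 0 0 0"
}}

```text
clock: 1.6
position: [0.5956, -0.3228, 0.2317]
ee_rot: [-2.575, -1.799, 0.002]
force: [0.5, 0.4, 0.3]
width: 1.002
gripper_force: 0.0
```

```bash
cat >> h.py <<'E'
from scipy.spatial.transform import Rotation as R
def st():
    s=arm.observe();M=R.from_rotvec(s['ee_rot']).as_matrix();p=s['position']
    print('t',s['clock'],'q',s['joints'].round(2),'tcp',p.round(4),'grasp',(p+.047*M[:,2]).round(4),'yaw_y',np.degrees(np.arctan2(M[1,1],M[0,1])).round(2),'z',M[:,2].round(3),'w',round(s['width'],3),'F',s['force'].round(1),round(s['gripper_force'],1))
E
python3 - <<'E'
from h import *
st()
E
```

```text
t 1.6 q [ 0.59  0.59 -0.28  1.48  0.18  1.09 -0.08] tcp [ 0.5956 -0.3228  0.2317] grasp [ 0.5956 -0.3228  0.1847] yaw_y -20.12 z [-0.001 -0.    -1.   ] w 1.002 F [0.5 0.4 0.3] 0.0
```

{"name": "send_rows", "arguments": {
  "motion": "0 0.0015 0.0025 -0.03 0 0 0;0 0 0 -0.03 0 0 0;0 0 0 -0.03 0 0 0;0 0 0 -0.02 0 0 0;0 0 0 0 0 0 0"
}}

```text
clock: 2.22
position: [0.5962, -0.3208, 0.1214]
ee_rot: [-2.575, -1.797, 0.002]
force: [-0.6, -0.6, 1.6]
width: 1.0
gripper_force: 0.0
```

{"name": "send_rows", "arguments": {
  "motion": "0.4 0 0 0 0 0 0;0.7 0 0 0 0 0 0;0.8 0 0 0 0 0 0;0.84 0 0 0 0 0 0;0.86 0 0 0 0 0 0",
  "force": 40
}}

```text
clock: 2.85
position: [0.5975, -0.3201, 0.1224]
ee_rot: [2.575, 1.8, 0.0]
force: [-0.3, -1.3, -0.3]
width: 0.506
gripper_force: 0.0
```

{"name": "send_rows", "arguments": {
  "motion": "0.9 0 0 0 0 0 0;1 0 0 0 0 0 0;1 0 0 0 0 0 0;1 0 0 0 0 0 0"
}}

```text
clock: 3.35
position: [0.5974, -0.32, 0.1222]
ee_rot: [-2.575, -1.8, 0.0]
force: [-0.8, 0.5, 0.1]
width: 0.128
gripper_force: 40.0
```

```bash
python3 - <<'E'
from h import *
st()
im,d=grab('scene');cv2.imwrite('pics/g1.png',cv2.resize(im[300:420,140:300],(640,480)))
E
```

```text
t 3.35 q [ 0.58  0.7  -0.26  1.58  0.22  0.89 -0.11] tcp [ 0.5974 -0.32    0.1222] grasp [ 0.5974 -0.32    0.0752] yaw_y -20.1 z [-0.  0. -1.] w 0.128 F [-0.8  0.5  0.1] 40.0
```

View pics/g1.png

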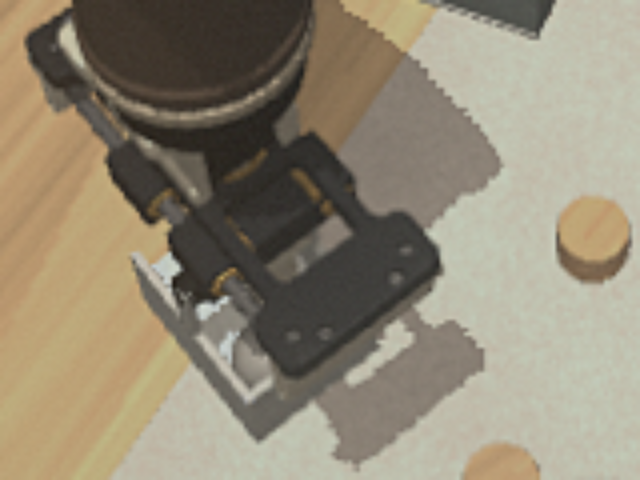

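The grip is firm: 11.8 mm opening against the 12 mm bar, at 40 N. Now a gentle lift.

{"name": "send_rows", "arguments": {
  "motion": "1 0 0 0.004 0 0 0;1 0 0 0.008 0 0 0;1 0 0 0.013 0 0 0;1 0 0 0.02 0 0 0;1 0 0 0.02 0 0 0"
}}

```text
clock: 4.03
position: [0.5977, -0.3201, 0.1893]
ee_rot: [2.574, 1.799, 0.001]
force: [0.6, -0.5, -4.8]
width: 0.124
gripper_force: 40.0
```

{"name": "send_rows", "arguments": {
  "motion": "1 0 0 0.02 0 0 0;1 0 0 0.02 0 0 0;1 0 0 0.02 0 0 0;1 0 0 0.015 0 0 0;1 0 0 0.008 0 0 0"
}}

```text
clock: 4.65
position: [0.5977, -0.3201, 0.2718]
ee_rot: [2.574, 1.799, 0.001]
force: [-0.0, 0.7, -5.0]
width: 0.125
gripper_force: 40.0
```

{"name": "send_rows", "arguments": {
  "motion": "1 0 0 0.002 0 0 0;1 0 0 0 0 0 0"
}}

```text
clock: 4.9
position: [0.5972, -0.32, 0.2717]
ee_rot: [-2.574, -1.799, 0.001]
force: [0.8, 0.3, -4.5]
width: 0.124
gripper_force: 40.0
```

```bash
python3 - <<'E'
from h import *
st()
im,d=grab('scene');cv2.imwrite('pics/g2.png',cv2.resize(im[240:420,120:360],(640,480)))
E
```

```text
t 4.9 q [ 0.59  0.56 -0.29  1.44  0.16  1.17 -0.07] tcp [ 0.5972 -0.32    0.2717] grasp [ 0.5972 -0.32    0.2247] yaw_y -20.1 z [-0.001  0.    -1.   ] w 0.124 F [ 0.8  0.3 -4.5] 40.0
```

View pics/g2.png

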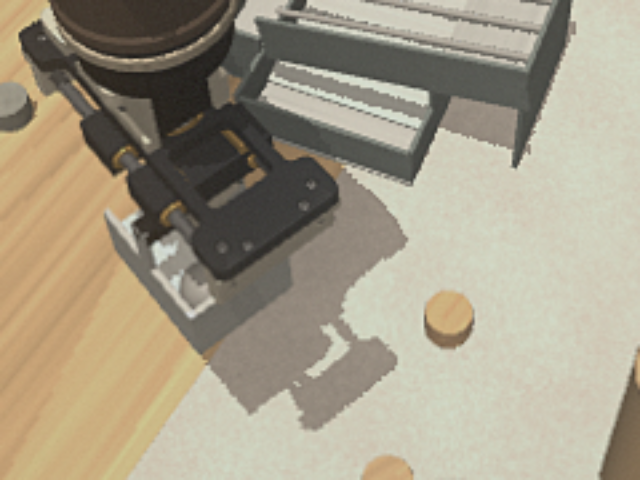

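The scoop is lifted level, with the large ball visible at (190,285). Force is about 4.7 N, as expected with both balls aboard. Now the smooth transit over the grader.

{"name": "send_rows", "arguments": {
  "motion": "1 0.0013 0.004 0 0 0 0.35;1 0.0026 0.008 0 0 0 0.7;1 0.0039 0.012 0 0 0 1.05;1 0.0052 0.016 0 0 0 1.4;1 0.0065 0.02 0 0 0 1.74"
}}

```text
clock: 5.58
position: [0.6174, -0.2586, 0.2723]
ee_rot: [-2.488, -1.918, -0.0]
force: [0.9, -0.2, -3.7]
width: 0.128
gripper_force: 40.0
```

{"name": "send_rows", "arguments": {
  "motion": "1 0.0065 0.02 0 0 0 1.74;1 0.0065 0.02 0 0 0 1.74;1 0.0065 0.02 0 0 0 1.74;1 0.0065 0.02 0 0 0 1.74;1 0.0065 0.02 0 0 0 1.74"
}}

```text
clock: 6.2
position: [0.6499, -0.1587, 0.2722]
ee_rot: [2.336, 2.101, 0.0]
force: [0.4, -0.6, -4.8]
width: 0.122
gripper_force: 40.0
```

{"name": "send_rows", "arguments": {
  "motion": "1 0.0065 0.02 0 0 0 1.74;1 0.0065 0.02 0 0 0 1.74;1 0.0065 0.02 0 0 0 1.74;1 0.0065 0.02 0 0 0 1.74;1 0.0065 0.02 0 0 0 1.74"
}}

```text
clock: 6.82
position: [0.6824, -0.0588, 0.2722]
ee_rot: [2.17, 2.272, -0.0]
force: [0.4, -0.8, -4.2]
width: 0.125
gripper_force: 40.0
```

{"name": "send_rows", "arguments": {
  "motion": "1 0.0065 0.02 0 0 0 1.74;1 0.0052 0.016 0 0 0 1.4;1 0.0039 0.012 0 0 0 1.05;1 0.0026 0.007 0 0 0 0.7;1 0.0013 0.003 0 0 0 0.35"
}}

```text
clock: 7.45
position: [0.7016, -0.002, 0.2722]
ee_rot: [2.065, 2.367, -0.0]
force: [-0.2, -1.0, -3.7]
width: 0.126
gripper_force: 40.0
```

{"name": "send_rows", "arguments": {
  "motion": "1 0 0 0 0 0 0;1 0 0 0 0 0 0"
}}

```text
clock: 7.7
position: [0.7014, -0.0029, 0.2722]
ee_rot: [2.067, 2.366, -0.001]
force: [-0.8, -0.3, -4.6]
width: 0.124
gripper_force: 40.0
```

```bash
cat > plan.py <<'E'
from h import *
# tilt pivot waypoints: TCP in world for scoop front-bottom edge (xf,zf) in grader frame
def tcp(th,xf,zf):
    t=np.radians(th);c,s=np.cos(t),np.sin(t)
    h=np.array([xf+45*c-75*s,0,zf+45*s+75*c])+47*np.array([-s,0,c])
    return R.from_euler('z',7.8,degrees=True).apply(h/1000)+[.556,-.022,0]
p=arm.observe()['position']
for th,xf,zf in[(0,100,150),(10,100,124),(20,100,116),(30,100,110),(40,100,104)]:
    q=tcp(th,xf,zf);print(th,q.round(4),(q-p).round(4));p=q
E
python3 - <<'E'
from plan import *
st()
im,d=grab('scene');cv2.imwrite('pics/g3.png',cv2.resize(im[100:320,160:400],(640,560)))
E
```

```text
0 [ 0.6997 -0.0023  0.272 ] [-0.0017  0.0006 -0.0002]
10 [ 0.678  -0.0053  0.252 ] [-0.0217 -0.003  -0.02  ]
20 [ 0.6556 -0.0084  0.246 ] [-0.0224 -0.0031 -0.0059]
30 [ 0.6332 -0.0114  0.2382] [-0.0224 -0.0031 -0.0079]
40 [ 0.6115 -0.0144  0.2264] [-0.0217 -0.003  -0.0118]
t 7.7 q [ 0.18  0.62 -0.43  1.36  0.26  1.22 -0.13] tcp [ 0.7014 -0.0029  0.2722] grasp [ 0.7014 -0.0029  0.2252] yaw_y 7.72 z [-0.    -0.001 -1.   ] w 0.124 F [-0.8 -0.3 -4.6] 40.0
```

View pics/g3.png

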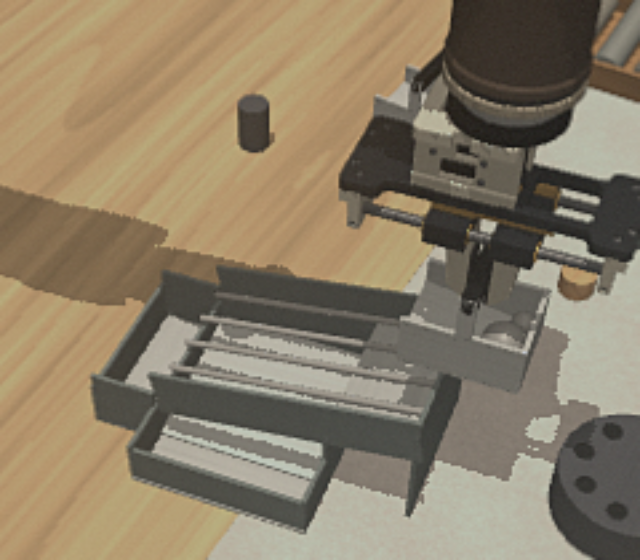

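Both balls are visible in the scoop, which sits centred over the feed end. Now I tip it.

{"name": "send_rows", "arguments": {
  "motion": "1 -0.0058 -0.0006 -0.005 0.34 -2.48 0;1 -0.0058 -0.0006 -0.005 0.34 -2.48 0;1 -0.0058 -0.0006 -0.005 0.34 -2.48 0;1 -0.0058 -0.0006 -0.005 0.34 -2.48 0;1 0 0 0 0 0 0"
}}

```text
clock: 8.38
position: [0.6771, -0.0053, 0.2521]
ee_rot: [1.987, 2.275, 0.197]
force: [-0.7, 0.7, -4.1]
width: 0.128
gripper_force: 40.0
```

{"name": "send_rows", "arguments": {
  "motion": "1 -0.0075 -0.001 -0.002 0.45 -3.3 0;1 -0.0075 -0.001 -0.002 0.45 -3.3 0;1 -0.0075 -0.001 -0.002 0.45 -3.3 0;1 -0.0075 -0.001 -0.0026 0.45 -3.3 0;1 -0.0075 -0.001 -0.0026 0.45 -3.3 0"
}}

```text
clock: 9.0
position: [0.6411, -0.0097, 0.2415]
ee_rot: [1.836, 2.103, 0.5]
force: [-0.4, -0.1, -4.8]
width: 0.129
gripper_force: 40.0
```

{"name": "send_rows", "arguments": {
  "motion": "1 -0.0075 -0.001 -0.0026 0.45 -3.3 0;1 -0.0072 -0.001 -0.004 0.45 -3.3 0;1 -0.0072 -0.001 -0.004 0.45 -3.3 0;1 -0.0072 -0.001 -0.004 0.45 -3.3 0;1 0 0 0 0 0 0"
}}

```text
clock: 9.62
position: [0.6217, -0.0201, 0.2306]
ee_rot: [1.744, 1.982, 0.627]
force: [0.6, 0.2, -2.3]
width: 0.13
gripper_force: 40.0
```

{"name": "send_rows", "arguments": {
  "motion": "1 0 0 0 0 0 0;1 0 0 0 0 0 0;1 0 0 0 0 0 0;1 0 0 0 0 0 0;1 0 0 0 0 0 0"
}}

```text
clock: 10.25
position: [0.6211, -0.0195, 0.2304]
ee_rot: [1.745, 1.982, 0.629]
force: [0.3, 0.4, -2.0]
width: 0.127
gripper_force: 40.0
```

```bash
python3 - <<'E'
from h import *
st()
im,d=grab('scene');cv2.imwrite('pics/g4.png',cv2.resize(im[150:320,160:400],(720,510)))
E
```

```text
t 10.25 q [ 0.32  0.34 -0.44  2.11  0.96  0.14 -0.84] tcp [ 0.6211 -0.0195  0.2304] grasp [ 0.6487 -0.0168  0.1924] yaw_y 7.69 z [ 0.587  0.057 -0.808] w 0.127 F [ 0.3  0.4 -2. ] 40.0
```

View pics/g4.png

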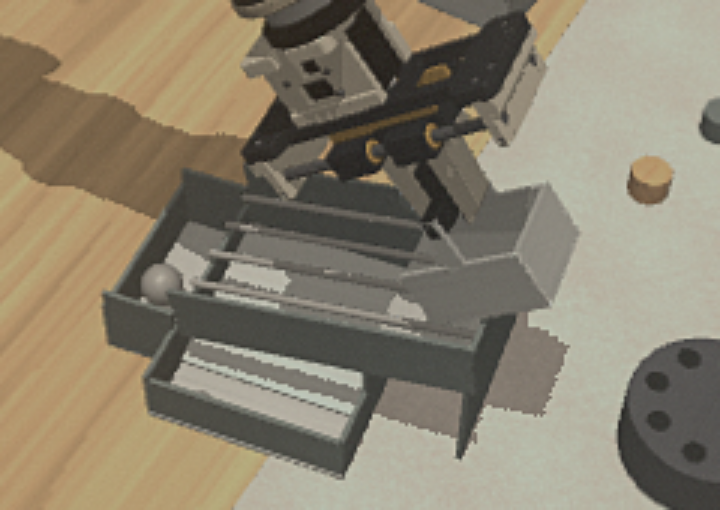

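The large ball is in the end tray (160,285). The small ball isn't visible, so I'll check from the top.

```bash
python3 - <<'E'
from h import *
st()
a,d=grab('top');b,_=grab('scene')
cv2.imwrite('pics/g5.png',np.hstack([cv2.resize(a[110:270,260:380],(360,480),interpolation=cv2.INTER_CUBIC),cv2.resize(b[235:310,190:260],(420,480),interpolation=cv2.INTER_CUBIC)]))
E
```

```text
t 10.3 q [ 0.32  0.34 -0.44  2.11  0.96  0.14 -0.84] tcp [ 0.6211 -0.0194  0.2304] grasp [ 0.6487 -0.0168  0.1924] yaw_y 7.7 z [ 0.587  0.057 -0.808] w 0.13 F [-0.7 -0.1 -2.1] 40.0
```

View pics/g5.png

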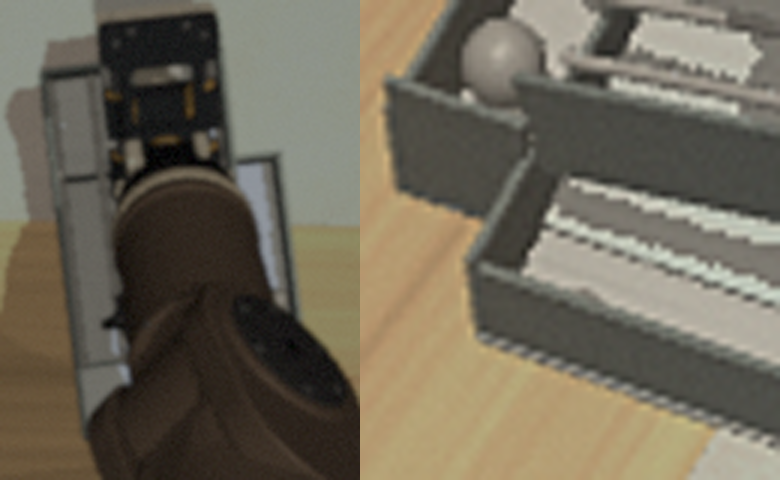

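A small arc shows behind the side tray's outer wall at (590,290), probably the small ball. I'll lift clear, level the scoop, and carry it back to its starting place. That also clears the view.

{"name": "send_rows", "arguments": {
  "motion": "1 0 0 0.01 0 0 0;1 0 0 0.02 0 0 0;1 0 0 0.02 0 0 0;1 0 0 0.015 0 0 0;1 0 0 0.005 0 0 0"
}}

```text
clock: 11.02
position: [0.6214, -0.0198, 0.3013]
ee_rot: [1.745, 1.981, 0.63]
force: [-0.4, -0.9, -3.8]
width: 0.13
gripper_force: 40.0
```

{"name": "send_rows", "arguments": {
  "motion": "1 0 0 0 -0.5 3.5 0;1 0 0 0 -0.98 7.15 0;1 0 0 0 -0.98 7.15 0;1 0 0 0 -0.98 7.15 0;1 0 0 0 -0.98 7.15 0"
}}

```text
clock: 11.65
position: [0.6213, -0.0198, 0.3]
ee_rot: [2.03, 2.321, 0.046]
force: [0.0, -0.6, -2.5]
width: 0.129
gripper_force: 40.0
```

{"name": "send_rows", "arguments": {
  "motion": "1 0 0 0 -0.5 3.7 0;1 0 0 0 0 0 0;1 0 0 0 0 0 0"
}}

```text
clock: 12.02
position: [0.621, -0.0194, 0.3]
ee_rot: [2.054, 2.352, -0.024]
force: [-0.1, -0.9, -2.5]
width: 0.126
gripper_force: 40.0
```

```bash
python3 - <<'E'
from h import *
st()
E
```

```text
t 12.025 q [ 0.49  0.57 -0.87  1.52  0.47  1.27 -0.32] tcp [ 0.621  -0.0194  0.3   ] grasp [ 0.6212 -0.0205  0.253 ] yaw_y 7.74 z [ 0.004 -0.024 -1.   ] w 0.126 F [-0.1 -0.9 -2.5] 40.0
```

{"name": "send_rows", "arguments": {
  "motion": "1 0 -0.01 0 1.37 0.23 -1;1 -0.002 -0.025 0 0 0 -2.3;1 -0.002 -0.025 0 0 0 -2.3;1 -0.002 -0.025 0 0 0 -2.3;1 -0.002 -0.025 0 0 0 -2.3"
}}

```text
clock: 12.65
position: [0.6128, -0.1319, 0.3004]
ee_rot: [-2.272, -2.168, 0.001]
force: [0.3, -0.3, -2.4]
width: 0.128
gripper_force: 40.0
```

{"name": "send_rows", "arguments": {
  "motion": "1 -0.002 -0.025 0 0 0 -2.3;1 -0.002 -0.025 0 0 0 -2.3;1 -0.002 -0.025 0 0 0 -2.3;1 -0.002 -0.025 0 0 0 -2.3;1 -0.002 -0.025 0 0 0 -2.3"
}}

```text
clock: 13.28
position: [0.603, -0.2561, 0.3003]
ee_rot: [-2.476, -1.93, 0.0]
force: [0.8, 0.7, -3.7]
width: 0.127
gripper_force: 40.0
```

{"name": "send_rows", "arguments": {
  "motion": "1 -0.002 -0.025 0 0 0 -2.3;1 -0.002 -0.025 0 0 0 -2.3;1 -0.002 -0.015 0 0 0 -1.6;1 0 0 0 0 0 0;1 0 0 0 0 0 0"
}}

```text
clock: 13.9
position: [0.5975, -0.3181, 0.3005]
ee_rot: [-2.573, -1.799, -0.001]
force: [-0.2, 0.4, -2.9]
width: 0.126
gripper_force: 40.0
```

```bash
python3 - <<'E'
from h import *
st()
a,d=grab('top');b,_=grab('scene')
cv2.imwrite('pics/g6.png',np.hstack([cv2.resize(a[110:270,260:380],(360,480),interpolation=cv2.INTER_CUBIC),cv2.resize(b[195:310,190:300],(430,480),interpolation=cv2.INTER_CUBIC)]))
E
```

```text
t 13.9 q [ 0.83  0.62 -0.72  1.37  0.41  1.3  -0.25] tcp [ 0.5975 -0.3181  0.3005] grasp [ 0.5975 -0.318   0.2535] yaw_y -20.07 z [-0.001  0.002 -1.   ] w 0.126 F [-0.2  0.4 -2.9] 40.0
```

View pics/g6.png

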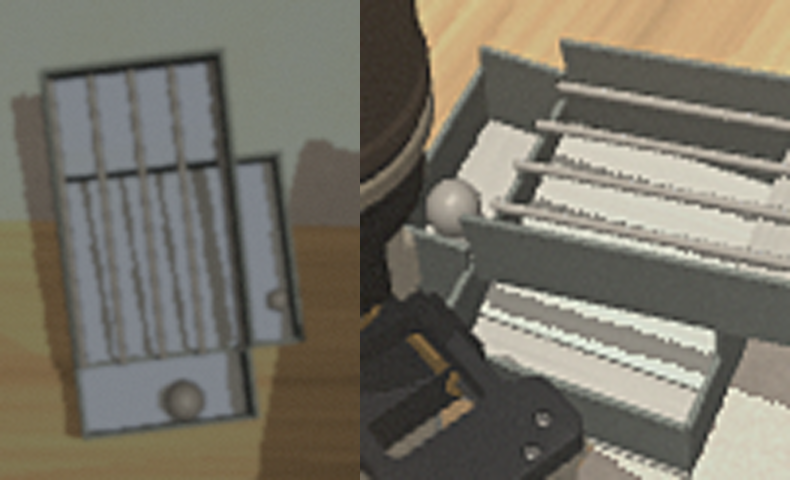

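The top view shows the large ball in the end tray (183,400) and the small ball in the side tray (278,300). Next I set the scoop down.

{"name": "send_rows", "arguments": {
  "motion": "1 0 0 -0.03 0 0 0;1 0 0 -0.04 0 0 0;1 0 0 -0.04 0 0 0;1 0 0 -0.04 0 0 0;1 0 0 -0.02 0 0 0"
}}

```text
clock: 14.62
position: [0.5964, -0.3184, 0.1283]
ee_rot: [-2.572, -1.797, 0.002]
force: [-0.0, 0.1, -2.0]
width: 0.127
gripper_force: 40.0
```

{"name": "send_rows", "arguments": {
  "motion": "1 0 0 -0.004 0 0 0;1 0 0 -0.003 0 0 0;1 0 0 -0.001 0 0 0;1 0 0 0 0 0 0"
}}

```text
clock: 15.12
position: [0.5975, -0.3196, 0.1233]
ee_rot: [-2.576, -1.798, -0.001]
force: [-0.6, 0.0, -2.0]
width: 0.127
gripper_force: 40.0
```

```bash
python3 - <<'E'
from h import *
st()
E
```

```text
t 15.125 q [ 0.8   0.78 -0.65  1.56  0.53  0.99 -0.36] tcp [ 0.5975 -0.3196  0.1233] grasp [ 0.5975 -0.3196  0.0763] yaw_y -20.18 z [ 0.     0.001 -1.   ] w 0.127 F [-0.6  0.  -2. ] 40.0
```

{"name": "send_rows", "arguments": {
  "motion": "1 0 0 -0.001 0 0 0;1 0 0 -0.0005 0 0 0;1 0 0 0 0 0 0;0.8 0 0 0 0 0 0;0.6 0 0 0 0 0 0"
}}

```text
clock: 15.75
position: [0.5974, -0.3195, 0.1212]
ee_rot: [-2.575, -1.797, -0.0]
force: [0.2, 0.7, 0.2]
width: 0.261
gripper_force: 0.0
```

{"name": "send_rows", "arguments": {
  "motion": "0 0 0 0 0 0 0;0 0 0 0 0 0 0;0 0 0 0 0 0 0;0 0 0 0 0 0 0;0 0 0 0 0 0 0"
}}

```text
clock: 16.38
position: [0.5971, -0.3195, 0.1209]
ee_rot: [-2.575, -1.797, 0.0]
force: [0.6, -0.8, -0.4]
width: 0.808
gripper_force: 0.0
```

{"name": "send_rows", "arguments": {
  "motion": "0 0 0 0.01 0 0 0;0 0 0 0.03 0 0 0;0 0 0 0.04 0 0 0;0 0 0 0.04 0 0 0;0 0 0 0.04 0 0 0"
}}

```text
clock: 17.0
position: [0.5971, -0.3193, 0.2831]
ee_rot: [-2.575, -1.798, -0.001]
force: [0.6, 0.7, -0.1]
width: 1.003
gripper_force: 0.0
```

{"name": "send_rows", "arguments": {
  "motion": "0 -0.05 -0.02 0.01 0 0 0;0 -0.05 -0.02 0.01 0 0 0;0 -0.05 -0.02 0 0 0 0;0 0 0 0 0 0 0;0 0 0 0 0 0 0"
}}

```text
clock: 17.62
position: [0.4475, -0.3793, 0.3017]
ee_rot: [-2.576, -1.797, -0.001]
force: [0.9, 0.6, -0.3]
width: 1.003
gripper_force: 0.0
```

```bash
python3 - <<'E'
from h import *
st()
a,d=grab('top');b,db=grab('scene')
P=pts('scene',db)[335:415,165:245];g=b[335:415,165:245].max(2)
H=P[(g<60)&(P[...,2]>.06)&(P[...,2]<.1)];print(np.median(H,0),np.percentile(H[:,2],95))
cv2.imwrite('pics/g7.png',np.hstack([cv2.resize(a[110:270,260:480],(440,320)),cv2.resize(b[320:420,150:260],(352,320))]))
E
```

```text
t 17.625 q [ 1.14  0.48 -0.77  1.61  0.35  1.2  -0.05] tcp [ 0.4475 -0.3793  0.3017] grasp [ 0.4475 -0.3792  0.2547] yaw_y -20.19 z [ 0.     0.001 -1.   ] w 1.003 F [ 0.9  0.6 -0.3] 0.0
[ 0.59901029 -0.32405294  0.08112043] 0.08433730581800392
```

View pics/g7.png

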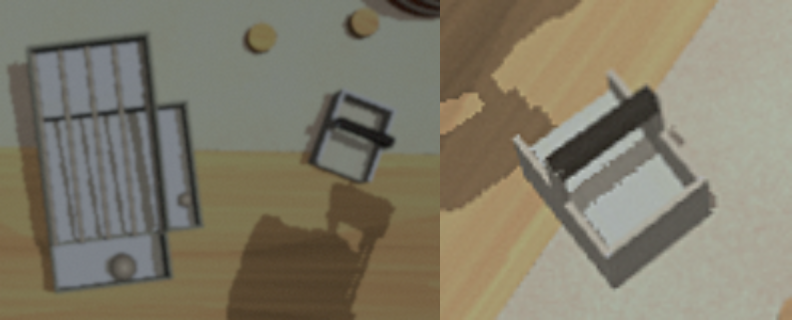

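The scoop is empty and upright at top (350,138), and both balls lie in their trays at (122,265) and (185,200).

```bash
python3 -c "
from cell import arm
print(arm.sign_off())"
```

```text
the job is handed in; nothing more can be done
None
```

The job is handed in, with no verdict returned: the last pictures show the large ball in the end tray, the small ball in the side tray, and the empty scoop standing upright on the bench, at about 18 s of the 58 s allowed.

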